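Fetch the jar from under the cheese shelf with the reacher

ROBOT

A 6-joint arm with a two-finger parallel gripper is mounted at the origin on the work surface. World frame = base frame: x ahead of the robot, y to its left, z up, the work surface at z = 0. Lengths are in mm, angles in degrees, forces in N, time in s.
With the tool pointing down it reaches from about 300 to 1000 mm from the base axis. Payload 5.1 kg.
Tool frame: the origin (TCP) lies midway between the tips of the shut fingers; the grasp point (between the pads) lies 19 mm behind it; z points along the fingers, y is the line along which they close (so a half turn about z gives the same grasp; the last joint's range is limited). The gripper opens to 95 mm and grips with 3 to 60 N. Pads are 20 mm wide; open, the fingers measure 119 mm over their backs; the gripper's body (75 mm by 180 mm) begins 59 mm behind the grasp point.
Start: joints at [-4.733, 7.093, 94.555, -0, 78.352, -4.733], TCP at [649.988, -0.028, 214.656] pointing down, gripper open.
Joint ranges: [-149.61, 149.61], [-58.7, 133.49], [1.44, 155.28], [-77.14, 257.14], [18.33, 153.61], [-166.67, 166.67]. Speed limits (degrees/s): [147.25, 147.25, 180, 180, 180, 180].

INTERFACE

Orientations are given as [roll, pitch, yaw] about the fixed x, y, z axes, in that order (R = Rz(yaw) Ry(pitch) Rx(roll)).
In Python, from cell import arm gives the robot as it stands.
- The arm moves only by the tool step_arm, never from a script. Its argument "increments" is a list of rows, each an object of numbers: "x", "y", "z": the shift along the world's x, y, z in m; "rx", "ry", "rz": the turn, a rotation vector about the world's x, y, z in degrees. A call has 1 to 8 rows; each row shifts and turns the commanded pose from where the row before left it; what a row does not reach is not made up. A row lasts 1/12 s, in which the tool goes at most 41.7 mm and 7.16 degrees, less where a joint would pass 70% of its speed; a pose out of reach is approached as far as the arm can. A call with a gripper value outside its range is refused whole. "grip" is the closure, from 0 (fully open) to 1 (shut), set as the call begins (left out, the last holds). The fingers move at their own pace and stop on an object; the grip force is fixed at half the most. Time passes only in rows, so rows that do not move let the fingers close. It gives the time, the measured TCP pose, the force, the opening and the grip force at its end, in the units of the state.
- arm.read_state(): the state, without advancing time (a new reading comes with each control period).
- arm.camera(name): name is "scene" or "side" or "wrist"; returns the picture (400x640x3 uint8, blue, green, red); there is no depth.
- arm.camera_info(name): a dict with "fx", "fy", "cx", "cy" (pixels), "rvec" (rotation vector, rad) and "tvec" (3), from world to camera coordinates, as OpenCV has them. Camera axes: x right, y down, z forward; pixel columns grow to the right and rows downward; lengths in mm; the calibration is good to about 2 mm. A picture is of the moment at which its call begins: read the wrist's pose just before it. camera_info takes no time and is no camera call; for the wrist camera it gives the pose at the moment of the call.
- arm.finish_job(): hands the job in; it is judged then, once.
Trained networks look in the newest picture that a camera, given by its name, has taken for a name from the list of things; names that differ only in an ending like _2 or _b are one class to them, and where a whole thing is asked for, a point or a joint stands for the part that bears it (a point fixed in the world has none). Each returns a list of dicts, best first, with "conf" (0 to 1); they miss things now and then, are a little off and sometimes report something else, mostly with a low value. They report only what shows in the picture. A call takes as long as a camera call. They do not tell look-alikes from the thing itself.
- arm.search_frame(query, camera): "centre" ([column, row] in pixels, amid what is visible of it).
The state is a dict: "clock": time; "joint_pos": joint angles; "qvel": joint speeds; "joint_torque": joint torques, N m; "position": TCP position; "tcp_rot": TCP orientation; "force": force on the tool from outside, world axes, zero at the start; "torque": the same for the moment, N m; "finger_gap": opening from 0.0 (shut) to 1.0 (fully open); "grip_force": force on a finger pad.
Only numpy, scipy, OpenCV 4.12 (cv2) and the standard library are available. Lean on these libraries where they do the work, as an engineer would, in place of code of your own. Each camera call takes 0.05 s, during which the arm holds its last target. There are 200 camera calls.

TASK

A jar has ended up under the low wire shelf on the cheese counter. Slide the reacher in around it, squeeze the trigger so that both jaws close on the jar, and draw it out of the gap in the jaws until it is clear of the shelf by at least a thumb's width; then let the jaws open, back the reacher away until the jar stands free in front of the jaws, and let go. Keep the jar upright, touch it only with the reacher, and leave the other goods where they are.

Things in the scene. Friction and masses are not known exactly. Their poses are not given: they have to be found in the camera images.
- reacher_grip (a point): Reacher: aluminium trigger-operated grabber, 250 mm long, 0.3 kg, lying on its runner on the counter, free to be slid along it. Point at the middle of its hand grip, 35 mm above its underside; x along the runner towards the jaws, z up. Grip: a fixed black plate behind and a grey trigger plate ahead, pinched from above along x: span 58 mm when released.
- fixed_plate (a point): Centre of the rear face of the fixed plate, 29 mm behind reacher_grip, 35 mm above the underside; same axes. Plate 46 mm wide, top at 62 mm. The runner under the grip is 24 mm wide, 10 mm high (black foot 66 mm wide). Pinching both plates evenly also slides the tool forward by half the change in span.
- trigger_plate (a point): Centre of the front face of the trigger plate, 29 mm ahead of reacher_grip when released, 35 mm above the underside; same axes. Plate 46 mm wide, 14 to 62 mm high. It moves to -x. At a pinched span of 54 mm the jaws have only begun to close; the end is 39 mm. For 75 mm ahead of it nothing is higher than 17 mm.
- jaw_mid (a point): Point on the reacher's centre line 185 mm ahead of reacher_grip, 20 mm up, between the jaws: where the centre of a 64 mm round item should be as they close. Same axes. The head ends 52 mm behind it, the open jaw tips reach 30 mm ahead of it, about 95 mm apart; the open arms are 126 mm wide over all, 7 to 33 mm high.
- trigger (a joint): Travel of the trigger towards the fixed plate, m: 0 released, jaws wide open; 0.019 fully squeezed, jaws shut; 0.010 to 0.014 when closed on a 64 mm item. Sprung back with 7 N at 0, 10 N at the end: the jaws reopen when it is let out. Each jaw turns 27.5 rad per metre.
- left_jaw: Bent steel jaw on the reacher's left (+y) side; origin at its hinge, 60 mm behind jaw_mid and 22 mm left.
- right_jaw: Bent steel jaw on the reacher's right (-y) side; origin at its hinge, 60 mm behind jaw_mid and 22 mm right.
- jar: The jar to fetch: round, amber glass, brass lid, 64 mm diameter, 55 mm high, about 0.2 kg, upright under the shelf beside the paper-wrapped brick. Origin at the centre of its underside, z up.
- shelf: Low steel wire shelf, fixed: 180 mm deep (x), 340 mm wide (y), grid top 70 to 78 mm high, a 12 mm post at each corner, open all round between them. Origin on the counter under its centre; x points into the gap, the front edge is at x = -90 mm. The jar comes out of the front.
- brick: Paper-wrapped cheese brick 90 x 56 x 42 mm under the shelf beside the jar, long side along the shelf's depth, centres 110 to 155 mm apart. Stays there. Origin at the centre of its underside.
- wedge: Piece of cheese 63 x 44 x 42 mm high on top of the shelf, in the middle towards the back. Stays there. Origin at the centre of its underside.
- tub: White lidded tub, 98 mm diameter, 56 mm high, near the robot on its right. Stays there. Origin at the centre of its underside.
Not all that is in view belongs to the job. What is shaped like the jar but red is not meant.

How it is judged:
By the outcome, as a careful person would: the job done as asked, in the order asked, and still so for the second after the job is handed in, with the robot touching nothing.
It also fails if it takes over 51 s, if anything falls off the work surface, if the arm or the gripper's body presses on something with over 40 N, if the wrist force passes 120 N, or if a joint passes its speed limit or range.

## Working session

There is one attempt and no reset: what is moved stays moved. The work goes in short steps, Python scripts to look and compute and a tool call to move; the robot and the scene stay as the last step left them, time stands still between calls to the robot, and variables do not carry over. Pictures are saved under pics/ and viewed, at most 13 in all, crops included, and the job is handed in when it is done.

Besides the shell and the picture viewer there is one more tool, called after "Request:" in YAML: its name, and indented under it one key for each argument. step_arm: Moves the arm, as the interface text tells. Its arguments: {"type":"object","properties":{"increments":{"type":"array"},"grip":{"type":"number"}},"required":["increments"]}

```bash
mkdir -p pics; cat > h.py <<'E'
import numpy as np, cv2
from cell import arm
def snap(n,f):
    im=arm.camera(n); cv2.imwrite('pics/'+f,im); return im
def ray(n,uv,info=None):
    i=info or arm.camera_info(n)
    R=cv2.Rodrigues(np.array(i['rvec'],float))[0]; t=np.array(i['tvec'],float).ravel()
    d=R.T@np.array([(uv[0]-i['cx'])/i['fx'],(uv[1]-i['cy'])/i['fy'],1]); return -R.T@t,d
def at(n,uv,z,info=None):
    c,d=ray(n,uv,info); return (c+d*(z-c[2])/d[2]).round(1)
def proj(n,P,info=None):
    i=info or arm.camera_info(n)
    K=np.array([[i['fx'],0,i['cx']],[0,i['fy'],i['cy']],[0,0,1.]])
    return cv2.projectPoints(np.array(P,float).reshape(-1,3),np.array(i['rvec'],float),np.array(i['tvec'],float),K,None)[0].reshape(-1,2).round(1)
E
python3 - <<'E'
from h import *
a=snap('scene','s0.png');b=snap('side','d0.png')
cv2.imwrite('pics/both.png',cv2.resize(np.vstack([a,b]),None,fx=.75,fy=.75))
for n in('scene','side'):
    print(n,ray(n,(320,200)))
    for q in('reacher_grip','fixed_plate','trigger_plate','jaw_mid','jar','brick','shelf','tub','wedge'):
        print(q,[(np.round(d['centre']).tolist(),round(d['conf'],2)) for d in arm.search_frame(q,n)][:3])
E
```

```text
scene (array([778.41262348, 494.39322079, 810.70505437]), array([-0.33609891, -0.54650344, -0.76708162]))
reacher_grip [([269.0, 212.0], 0.61)]
fixed_plate [([267.0, 209.0], 0.86)]
trigger_plate [([259.0, 185.0], 0.57)]
jaw_mid [([268.0, 206.0], 0.59)]
jar [([358.0, 205.0], 0.75), ([432.0, 245.0], 0.71), ([368.0, 277.0], 0.62)]
brick [([324.0, 317.0], 0.93), ([313.0, 117.0], 0.59)]
shelf [([348.0, 291.0], 0.73), ([270.0, 206.0], 0.45)]
tub [([315.0, 117.0], 0.85)]
wedge [([365.0, 299.0], 0.56)]
side (array([  177.79738485, -1008.64545595,   659.20496205]), array([ 0.23839563,  0.83560622, -0.4953056 ]))
reacher_grip [([372.0, 234.0], 0.75)]
fixed_plate [([372.0, 237.0], 0.74)]
trigger_plate [([376.0, 238.0], 0.57)]
jaw_mid [([323.0, 161.0], 0.75), ([375.0, 235.0], 0.61)]
jar [([280.0, 214.0], 0.93), ([302.0, 179.0], 0.69)]
brick [([342.0, 175.0], 0.84)]
shelf [([327.0, 165.0], 0.62)]
tub [([274.0, 318.0], 0.96)]
wedge [([317.0, 144.0], 0.82)]
```

View pics/s0.png

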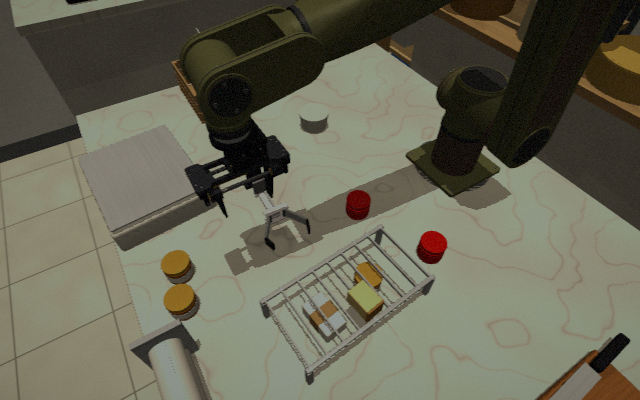

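View pics/d0.png

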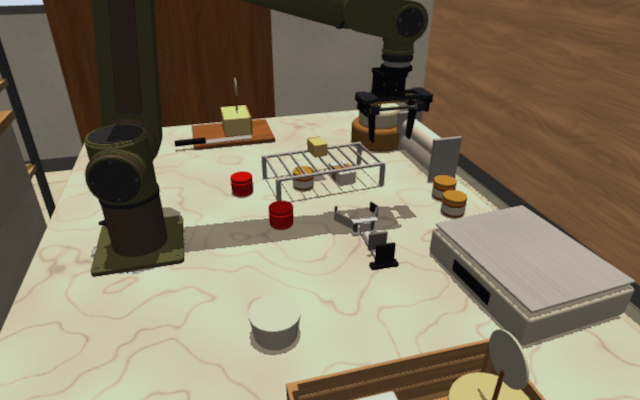

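The scene picture shows the shelf with top corners near (263,303), (380,232), (433,280) and (309,375). The amber jar is under it at about (368,275) and the brick at (324,315). The reacher lies near (270,215), and red decoys are at (358,205) and (432,245). The side picture shows the jar at (302,179), the plates at (383,258) and (376,240), and the jaw tips at (340,212) and (374,209).

```bash
python3 - <<'E'
from h import *
for uv in [(263,303),(380,232),(433,280),(309,375)]: print('shelf sc',at('scene',uv,78))
for uv in [(264,160),(278,184),(382,168),(358,147)]: print('shelf sd',at('side',uv,78))
print('jar',at('scene',(368,272),50),at('side',(303,179),30))
print('brick',at('scene',(324,315),40),at('side',(343,175),30))
print('red',at('scene',(358,205),28),at('side',(281,214),28), at('scene',(432,245),28))
print('tips',at('scene',(270,243),20),at('scene',(309,228),20),at('side',(340,213),20),at('side',(374,209),20))
print('plates side',at('side',(383,258),30),at('side',(376,240),38))
print('tub',at('side',(275,318),28))
c,s=(cv2.imread('pics/s0.png')[170:400,220:450],cv2.imread('pics/d0.png')[130:290,230:430])
cv2.imwrite('pics/c.png',np.hstack([cv2.resize(c,(400,400),interpolation=2),cv2.resize(s,(400,400),interpolation=2)]))
E
```

```text
shelf sc [702.7 148.1  78. ]
shelf sc [387.1 131.2  78. ]
shelf sc [366. 292.  78.]
shelf sc [692. 318.  78.]
shelf sd [359.  254.2  78. ]
shelf sd [369.9  87.7  78. ]
shelf sd [685.4 107.7  78. ]
shelf sd [670.7 274.3  78. ]
jar [463.1 191.7  50. ] [465.6 190.6  30. ]
brick [599.8 222.2  40. ] [591.7 184.8  30. ]
red [357.2   4.8  28. ] [360.9  10.7  28. ] [274.1 204.8  28. ]
tips [612.1 -14.1  20. ] [505.4  -3.2  20. ] [518.5 -12.7  20. ] [615.1 -16.8  20. ]
plates side [ 547.2 -242.1   30. ] [ 553.8 -181.3   38. ]
tub [ 273.3 -363.8   28. ]
```

View pics/c.png

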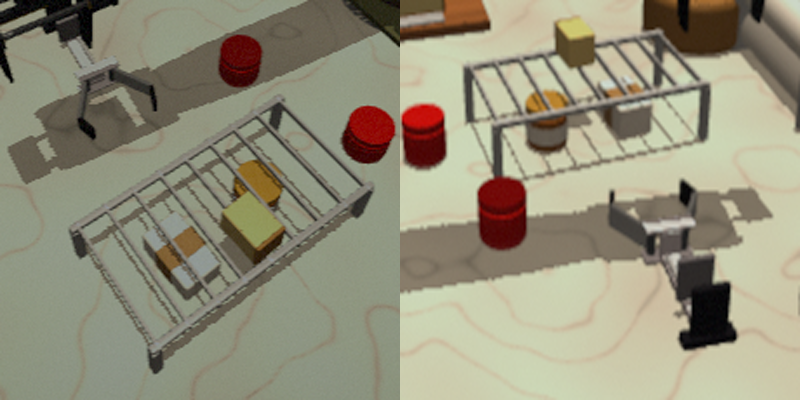

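```bash
python3 - <<'E'
from h import *
s=arm.read_state(); print(s['clock'],s['position'],s['tcp_rot'],s['finger_gap'])
from scipy.spatial.transform import Rotation as R
print(R.from_euler('xyz',s['tcp_rot'],degrees=True).as_matrix().round(2))
def tri(a,b):
    c1,d1=ray('scene',a);c2,d2=ray('side',b)
    k=np.linalg.lstsq(np.stack([d1,-d2],1),c2-c1,rcond=None)[0]
    p,q=c1+k[0]*d1,c2+k[1]*d2; return ((p+q)/2).round(),np.linalg.norm(p-q).round(1)
print(tri((381,229),(278,182)),tri((264,304),(382,167)),tri((432,279),(265,157)),tri((309,374),(359,147)))
print('post feet', at('side',(279,202),0),at('side',(382,185),0),at('scene',(380,242),0),at('scene',(266,316),0))
E
```

```text
1.0 [ 6.49996768e+02 -3.05080482e-02  2.14654278e+02] [1.79999498e+02 1.48768455e-03 8.99999073e+01] 0.997815321111103
[[ 0.  1.  0.]
 [ 1. -0. -0.]
 [-0.  0. -1.]]
(array([375., 120.,  68.]), np.float64(1.7)) (array([701., 144.,  63.]), np.float64(1.2)) (array([366., 287.,  74.]), np.float64(3.8)) (array([689., 312.,  60.]), np.float64(0.1))
post feet [376.7 123.1   0. ] [706.6 144.    0. ] [364.6 117.6   0. ] [702.3 142.5   0. ]
```

Request:
step_arm:
  increments:
    - {"x":-0.012,"y":-0.027}
    - {"x":-0.012,"y":-0.027}
    - {"x":-0.012,"y":-0.027}
    - {"x":-0.012,"y":-0.027}
    - {"x":-0.012,"y":-0.027}
    - {"x":-0.012,"y":-0.027}
    - {"x":-0.012,"y":-0.027}
    - {"x":-0.012,"y":-0.027}
  grip: 0

```text
validation failed for argument at $.in...
```

Request:
step_arm:
  increments:
    - {"x":-0.012,"y":-0.027,"z":0.0,"rx":0.0,"ry":0.0,"rz":6.0}
    - {"x":-0.012,"y":-0.027,"z":0.0,"rx":0.0,"ry":0.0,"rz":6.0}
  grip: 0.0

```text
clock: 1.17
position: [626.0, -53.6, 214.5]
tcp_rot: [180.0, -0.0, 102.4]
force: [0.4, -0.7, 0.0]
finger_gap: 0.996
grip_force: 0.0
```

Request:
step_arm:
  increments:
    - {"x":-0.012,"y":-0.026,"z":0.0,"rx":0,"ry":0,"rz":6.5}
    - {"x":-0.012,"y":-0.026,"z":0.0,"rx":0,"ry":0,"rz":6.5}
    - {"x":-0.012,"y":-0.026,"z":0.0,"rx":0,"ry":0,"rz":6.5}
    - {"x":-0.012,"y":-0.026,"z":0.0,"rx":0,"ry":0,"rz":6.5}
    - {"x":-0.012,"y":-0.026,"z":0.0,"rx":0,"ry":0,"rz":6.5}
    - {"x":-0.012,"y":-0.026,"z":0.0,"rx":0,"ry":0,"rz":6.5}
    - {"x":0,"y":0,"z":0.0,"rx":0,"ry":0,"rz":6.5}
    - {"x":0,"y":0,"z":0.0,"rx":0,"ry":0,"rz":6.5}

```text
clock: 1.83
position: [553.3, -211.7, 214.8]
tcp_rot: [-180.0, 0.0, 154.2]
force: [1.1, -0.2, 0.1]
finger_gap: 1.002
grip_force: 0.0
```

Request:
step_arm:
  increments:
    - {"x":0,"y":0,"z":0.0,"rx":0,"ry":0,"rz":6}
    - {"x":0,"y":0,"z":0.0,"rx":0,"ry":0,"rz":6}
    - {"x":0,"y":0,"z":0.0,"rx":0,"ry":0,"rz":6}
    - {"x":0,"y":0,"z":0.0,"rx":0,"ry":0,"rz":6}

```text
clock: 2.17
position: [553.9, -210.1, 214.7]
tcp_rot: [-180.0, 0.0, 178.3]
force: [-0.9, 0.4, 0.3]
finger_gap: 1.005
grip_force: 0.0
```

```bash
python3 - <<'E'
from h import *
s=arm.read_state(); print(s['clock'],s['position'],s['tcp_rot'])
i=arm.camera_info('wrist');a=snap('wrist','w1.png');b=snap('scene','s1.png')
import json; json.dump({k:np.array(v).tolist() for k,v in i.items()},open('w1.json','w'))
for q in('reacher_grip','fixed_plate','trigger_plate','jaw_mid'):
    for n in('wrist','scene'): print(q,n,[(np.round(d['centre']).tolist(),round(d['conf'],2)) for d in arm.search_frame(q,n)][:2])
cv2.imwrite('pics/v1.png',np.vstack([cv2.resize(a,None,fx=.75,fy=.75),cv2.resize(b[150:350,180:500],(480,300))]))
E
```

```text
2.1667 [ 553.94896728 -210.12476462  214.72522127] [-1.79997867e+02  6.64952980e-03  1.78286901e+02]
reacher_grip wrist [([417.0, 176.0], 0.65)]
reacher_grip scene [([267.0, 206.0], 0.67), ([266.0, 236.0], 0.54)]
fixed_plate wrist [([417.0, 178.0], 0.73)]
fixed_plate scene [([268.0, 205.0], 0.56), ([259.0, 183.0], 0.23)]
trigger_plate wrist [([346.0, 180.0], 0.68)]
trigger_plate scene [([264.0, 187.0], 0.68)]
jaw_mid wrist [([417.0, 179.0], 0.68)]
jaw_mid scene [([268.0, 204.0], 0.78), ([268.0, 235.0], 0.55)]
```

View pics/v1.png

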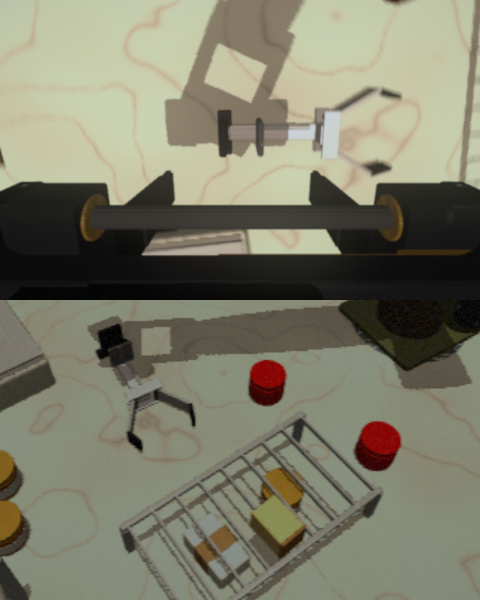

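In the wrist view the fixed plate is at (299,177), the trigger plate at (346,181), the head at (440,179), and the jaw tips at (531,127) and (517,223).

```bash
python3 - <<'E'
from h import *; import json
i=json.load(open('w1.json')); i['fx']=float(i['fx'])
for n,uv,z in [('fix top',(299,177),62),('trig top',(346,181),62),('head',(440,179),33),('tip',(533,128),25),('tip',(519,226),25),('knuckle',(440,179),33)]: print(n,at('wrist',uv,z,i))
im=cv2.imread('pics/w1.png')[90:270,260:560]; cv2.imwrite('pics/w1c.png',cv2.resize(im,(800,480),interpolation=2))
E
```

```text
fix top [ 544.1 -231.7   62. ]
trig top [ 549.3 -187.1   62. ]
head [555.7 -87.8  33. ]
tip [506.9   7.   25. ]
tip [612.3   4.5  25. ]
knuckle [555.7 -87.8  33. ]
```

View pics/w1c.png

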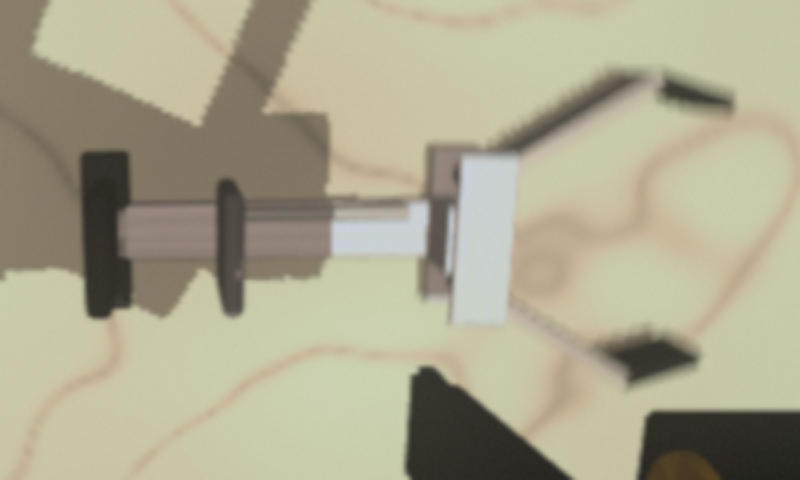

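Request:
step_arm:
  increments:
    - {"x":-0.007,"y":0.001,"z":-0.02,"rx":0,"ry":0,"rz":-1.9}
    - {"x":0,"y":0,"z":-0.03,"rx":0,"ry":0,"rz":0}
    - {"x":0,"y":0,"z":-0.03,"rx":0,"ry":0,"rz":0}
    - {"x":0,"y":0,"z":-0.03,"rx":0,"ry":0,"rz":0}
    - {"x":0,"y":0,"z":-0.03,"rx":0,"ry":0,"rz":0}
    - {"x":0,"y":0,"z":-0.025,"rx":0,"ry":0,"rz":0}
    - {"x":0,"y":0,"z":-0.015,"rx":0,"ry":0,"rz":0}
    - {"x":0,"y":0,"z":-0.01,"rx":0,"ry":0,"rz":0}

```text
clock: 3.33
position: [545.5, -208.3, 21.9]
tcp_rot: [179.9, -0.2, 176.1]
force: [-0.3, 0.4, -0.7]
finger_gap: 0.997
grip_force: 0.0
```

Request:
step_arm:
  increments:
    - {"x":0,"y":0,"z":0,"rx":0,"ry":0,"rz":0}
    - {"x":0,"y":0,"z":0,"rx":0,"ry":0,"rz":0}
    - {"x":0,"y":0,"z":0,"rx":0,"ry":0,"rz":0}
    - {"x":0,"y":0,"z":0,"rx":0,"ry":0,"rz":0}
    - {"x":0,"y":0,"z":0,"rx":0,"ry":0,"rz":0}
    - {"x":0,"y":0,"z":0,"rx":0,"ry":0,"rz":0}
  grip: 0.41

```text
clock: 3.83
position: [547.7, -209.5, 25.9]
tcp_rot: [-179.9, 0.1, 176.1]
force: [-0.2, -2.3, 2.7]
finger_gap: 0.638
grip_force: 1.9
```

Request:
step_arm:
  increments:
    - {"x":0,"y":0,"z":0,"rx":0,"ry":0,"rz":0}
    - {"x":0,"y":0,"z":0,"rx":0,"ry":0,"rz":0}
    - {"x":0,"y":0,"z":0,"rx":0,"ry":0,"rz":0}
    - {"x":0,"y":0,"z":0,"rx":0,"ry":0,"rz":0}
  grip: 0.42

```text
clock: 4.17
position: [547.8, -210.2, 25.8]
tcp_rot: [-179.9, 0.1, 176.1]
force: [-0.7, -4.8, 4.9]
finger_gap: 0.581
grip_force: 10.2
```

Request:
step_arm:
  increments:
    - {"x":-0.006,"y":0,"z":0,"rx":0,"ry":0,"rz":1.1}
    - {"x":-0.006,"y":0,"z":0,"rx":0,"ry":0,"rz":1.1}
    - {"x":-0.006,"y":0,"z":0,"rx":0,"ry":0,"rz":1.1}
    - {"x":-0.006,"y":0,"z":0,"rx":0,"ry":0,"rz":1.1}
    - {"x":-0.006,"y":0,"z":0,"rx":0,"ry":0,"rz":1.1}
    - {"x":-0.006,"y":0,"z":0,"rx":0,"ry":0,"rz":1.1}
    - {"x":-0.006,"y":0,"z":0,"rx":0,"ry":0,"rz":1.1}
    - {"x":-0.006,"y":0,"z":0,"rx":0,"ry":0,"rz":1.1}

```text
clock: 4.83
position: [499.9, -208.8, 25.7]
tcp_rot: [-180.0, 0.2, -175.0]
force: [5.5, 0.3, 5.9]
finger_gap: 0.578
grip_force: 7.6
```

Request:
step_arm:
  increments:
    - {"x":-0.001,"y":0.01,"z":0,"rx":0,"ry":0,"rz":0}
    - {"x":-0.001,"y":0.01,"z":0,"rx":0,"ry":0,"rz":0}
    - {"x":-0.001,"y":0.01,"z":0,"rx":0,"ry":0,"rz":0}
    - {"x":-0.001,"y":0.01,"z":0,"rx":0,"ry":0,"rz":0}
    - {"x":-0.001,"y":0.01,"z":0,"rx":0,"ry":0,"rz":0}
    - {"x":-0.001,"y":0.01,"z":0,"rx":0,"ry":0,"rz":0}
    - {"x":-0.001,"y":0.01,"z":0,"rx":0,"ry":0,"rz":0}

```text
clock: 5.42
position: [492.0, -139.9, 25.7]
tcp_rot: [-179.8, 0.1, -175.0]
force: [0.6, -6.7, 6.7]
finger_gap: 0.581
grip_force: 10.6
```

```bash
python3 - <<'E'
from h import *
s=arm.read_state(); p=s['position']; print(s['clock'],p,s['tcp_rot'],s['finger_gap'],s['grip_force'])
b=snap('scene','s2.png'); a=snap('side','d2.png')
th=np.radians(s['tcp_rot'][2]-90); f=np.array([np.cos(th),np.sin(th)]); l=np.array([-f[1],f[0]])
P=[[*(p[:2]+215*f+47*k*l),20] for k in(1,-1)]
print('expected tips',P,proj('scene',P),proj('side',P))
b=cv2.resize(b[150:350,190:450],(624,480));cv2.imwrite('pics/v2.png',b)
E
```

```text
5.4167 [ 492.0243927  -139.89568858   25.69131114] [-1.79839030e+02  5.22169005e-02 -1.75018006e+02] 0.5805323590156558 10.643967613577843
expected tips [[np.float64(426.5307821326395), np.float64(70.21044406441679), 20], [np.float64(520.175653756696), np.float64(78.37365535128122), 20]] [[350.3 234.9]
 [320.6 253.7]] [[299.8 202.6]
 [330.8 197. ]]
```

View pics/v2.png

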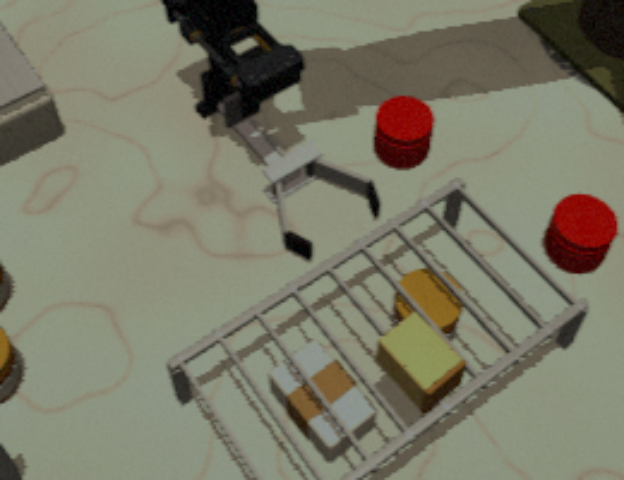

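The jaw tips show at (347,238) and (316,256), close to the predicted spots. The jar is straight ahead and the path is clear, so I slide in.

Request:
step_arm:
  increments:
    - {"x":-0.0008,"y":0.01,"z":0,"rx":0,"ry":0,"rz":0}
    - {"x":-0.0008,"y":0.01,"z":0,"rx":0,"ry":0,"rz":0}
    - {"x":-0.0008,"y":0.01,"z":0,"rx":0,"ry":0,"rz":0}
    - {"x":-0.0008,"y":0.01,"z":0,"rx":0,"ry":0,"rz":0}
    - {"x":-0.0008,"y":0.01,"z":0,"rx":0,"ry":0,"rz":0}
    - {"x":-0.0008,"y":0.01,"z":0,"rx":0,"ry":0,"rz":0}
    - {"x":-0.0008,"y":0.01,"z":0,"rx":0,"ry":0,"rz":0}
    - {"x":-0.0008,"y":0.008,"z":0,"rx":0,"ry":0,"rz":0}

```text
clock: 6.18
position: [485.5, -61.7, 25.6]
tcp_rot: [-179.8, 0.0, -175.0]
force: [1.6, -6.4, 7.6]
finger_gap: 0.577
grip_force: 10.8
```

Request:
step_arm:
  increments:
    - {"x":-0.0008,"y":0.009,"z":0,"rx":0,"ry":0,"rz":0}
    - {"x":-0.0008,"y":0.009,"z":0,"rx":0,"ry":0,"rz":0}
    - {"x":-0.0008,"y":0.009,"z":0,"rx":0,"ry":0,"rz":0}
    - {"x":-0.0008,"y":0.009,"z":0,"rx":0,"ry":0,"rz":0}
    - {"x":-0.0008,"y":0.008,"z":0,"rx":0,"ry":0,"rz":0}
    - {"x":-0.0008,"y":0.006,"z":0,"rx":0,"ry":0,"rz":0}
    - {"x":0,"y":0.004,"z":0,"rx":0,"ry":0,"rz":0}

```text
clock: 6.77
position: [480.6, -7.9, 25.5]
tcp_rot: [-179.8, 0.0, -175.0]
force: [0.9, -7.1, 8.4]
finger_gap: 0.582
grip_force: 11.1
```

```bash
python3 - <<'E'
from h import *
s=arm.read_state(); p=s['position']; print(s['clock'],p,s['tcp_rot'],s['finger_gap'],s['grip_force'],s['force'])
b=snap('scene','s3.png'); a=snap('side','d3.png')
cv2.imwrite('pics/v3.png',np.hstack([cv2.resize(b[170:340,240:450],(400,324)),cv2.resize(a[120:270,240:420],(389,324))]))
E
```

```text
6.7667 [480.58829571  -7.91712821  25.54172425] [-1.79837622e+02  4.33537589e-03 -1.74968610e+02] 0.5817708077827607 11.051151975989342 [ 0.87943514 -7.06871633  8.36451877]
```

View pics/v3.png

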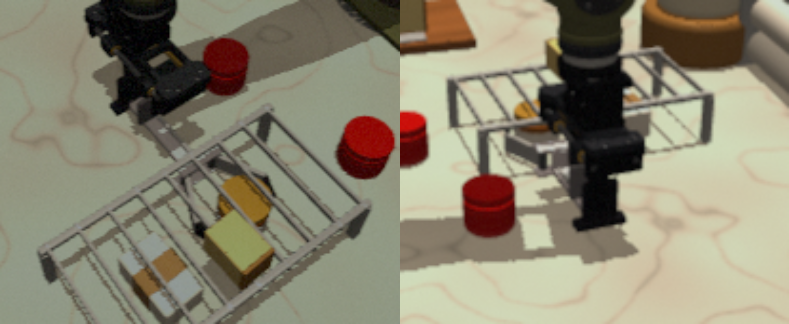

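The jar sits centred between the open jaws. It needs about 10 mm more, then the squeeze.

Request:
step_arm:
  increments:
    - {"x":0,"y":0.004,"z":0,"rx":0,"ry":0,"rz":0}
    - {"x":-0.001,"y":0.004,"z":0,"rx":0,"ry":0,"rz":0}
    - {"x":0,"y":0.002,"z":0,"rx":0,"ry":0,"rz":0}
    - {"x":0,"y":0,"z":0,"rx":0,"ry":0,"rz":0}

```text
clock: 7.2
position: [479.7, 2.1, 25.6]
tcp_rot: [-179.9, 0.0, -175.0]
force: [0.4, -5.8, 8.6]
finger_gap: 0.583
grip_force: 10.0
```

Request:
step_arm:
  increments:
    - {"x":0,"y":0,"z":0,"rx":0,"ry":0,"rz":0}
    - {"x":0,"y":0,"z":0,"rx":0,"ry":0,"rz":0}
    - {"x":0,"y":0,"z":0,"rx":0,"ry":0,"rz":0}
    - {"x":0,"y":0,"z":0,"rx":0,"ry":0,"rz":0}
    - {"x":0,"y":0,"z":0,"rx":0,"ry":0,"rz":0}
    - {"x":0,"y":0,"z":0,"rx":0,"ry":0,"rz":0}
    - {"x":0,"y":0,"z":0,"rx":0,"ry":0,"rz":0}
    - {"x":0,"y":0,"z":0,"rx":0,"ry":0,"rz":0}
  grip: 0.55

```text
clock: 7.87
position: [479.6, 1.7, 25.6]
tcp_rot: [-179.9, -0.0, -175.0]
force: [0.0, -6.9, 8.9]
finger_gap: 0.496
grip_force: 30.0
```

```bash
python3 - <<'E'
from h import *
b=snap('scene','s4.png'); a=snap('side','d4.png')
cv2.imwrite('pics/v4.png',np.hstack([cv2.resize(b[170:340,240:450],(400,324)),cv2.resize(a[120:270,240:420],(389,324))]))
E
```

```text
(no output)
```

View pics/v4.png

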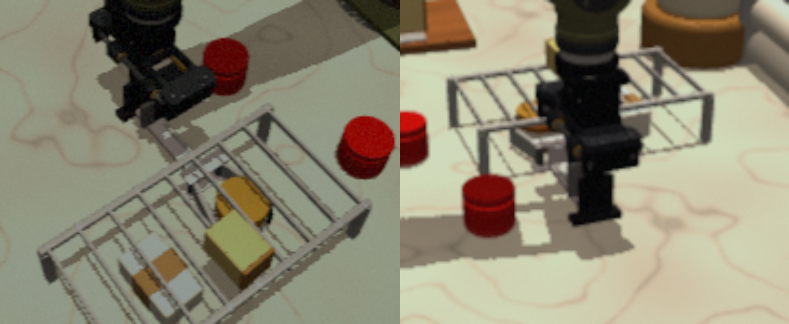

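Closed on the jar: span 47 mm, about 11 mm of travel, stalled at 30 N. Drawing it out.

Request:
step_arm:
  increments:
    - {"x":0,"y":-0.003,"z":0,"rx":0,"ry":0,"rz":0}
    - {"x":0.0005,"y":-0.006,"z":0,"rx":0,"ry":0,"rz":0}
    - {"x":0.0008,"y":-0.009,"z":0,"rx":0,"ry":0,"rz":0}
    - {"x":0.0008,"y":-0.009,"z":0,"rx":0,"ry":0,"rz":0}
    - {"x":0.0008,"y":-0.009,"z":0,"rx":0,"ry":0,"rz":0}
    - {"x":0.0008,"y":-0.009,"z":0,"rx":0,"ry":0,"rz":0}
    - {"x":0.0008,"y":-0.009,"z":0,"rx":0,"ry":0,"rz":0}
    - {"x":0.0008,"y":-0.009,"z":0,"rx":0,"ry":0,"rz":0}

```text
clock: 8.63
position: [484.6, -57.6, 25.6]
tcp_rot: [179.7, -0.0, -175.1]
force: [-0.7, 10.8, 11.7]
finger_gap: 0.494
grip_force: 30.0
```

Request:
step_arm:
  increments:
    - {"x":0.0008,"y":-0.01,"z":0,"rx":0,"ry":0,"rz":0}
    - {"x":0.0008,"y":-0.01,"z":0,"rx":0,"ry":0,"rz":0}
    - {"x":0.0008,"y":-0.01,"z":0,"rx":0,"ry":0,"rz":0}
    - {"x":0.0008,"y":-0.01,"z":0,"rx":0,"ry":0,"rz":0}
    - {"x":0.0008,"y":-0.01,"z":0,"rx":0,"ry":0,"rz":0}
    - {"x":0.0008,"y":-0.01,"z":0,"rx":0,"ry":0,"rz":0}
    - {"x":0.0008,"y":-0.01,"z":0,"rx":0,"ry":0,"rz":0}
    - {"x":0.0004,"y":-0.005,"z":0,"rx":0,"ry":0,"rz":0}

```text
clock: 9.3
position: [490.6, -132.8, 25.6]
tcp_rot: [179.7, -0.0, -175.1]
force: [-0.1, 12.6, 15.1]
finger_gap: 0.491
grip_force: 30.0
```

Request:
step_arm:
  increments:
    - {"x":0,"y":-0.003,"z":0,"rx":0,"ry":0,"rz":0}
    - {"x":0,"y":0,"z":0,"rx":0,"ry":0,"rz":0}
    - {"x":0,"y":0,"z":0,"rx":0,"ry":0,"rz":0}

```text
clock: 9.55
position: [490.8, -135.9, 25.6]
tcp_rot: [179.7, -0.0, -175.1]
force: [0.8, 7.0, 12.0]
finger_gap: 0.492
grip_force: 30.0
```

```bash
python3 - <<'E'
from h import *
b=snap('scene','s5.png'); a=snap('side','d5.png')
print([(np.round(d['centre']).tolist(),round(d['conf'],2)) for d in arm.search_frame('jar','scene')])
cv2.imwrite('pics/v5.png',np.hstack([cv2.resize(b[170:340,240:450],(400,324)),cv2.resize(a[120:270,240:420],(389,324))]))
E
```

```text
[([359.0, 205.0], 0.93), ([432.0, 246.0], 0.81), ([287.0, 197.0], 0.6)]
```

View pics/v5.png

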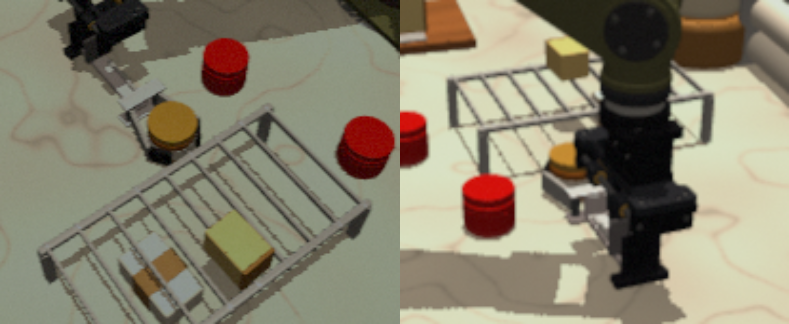

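The jar is out, upright and held in both jaws, with its lid at scene (330,234). I pull a bit further for margin, then let the jaws open gently.

Request:
step_arm:
  increments:
    - {"x":0,"y":-0.003,"z":0,"rx":0,"ry":0,"rz":0}
    - {"x":0.0006,"y":-0.005,"z":0,"rx":0,"ry":0,"rz":0}
    - {"x":0.0006,"y":-0.005,"z":0,"rx":0,"ry":0,"rz":0}
    - {"x":0,"y":-0.002,"z":0,"rx":0,"ry":0,"rz":0}
    - {"x":0,"y":0,"z":0,"rx":0,"ry":0,"rz":0}
    - {"x":0,"y":0,"z":0,"rx":0,"ry":0,"rz":0}

```text
clock: 10.2
position: [491.8, -150.4, 25.6]
tcp_rot: [179.7, -0.0, -175.1]
force: [-0.7, 8.7, 13.0]
finger_gap: 0.49
grip_force: 30.0
```

Request:
step_arm:
  increments:
    - {"x":0,"y":0,"z":0,"rx":0,"ry":0,"rz":0}
    - {"x":0,"y":0,"z":0,"rx":0,"ry":0,"rz":0}
    - {"x":0,"y":0,"z":0,"rx":0,"ry":0,"rz":0}
    - {"x":0,"y":0,"z":0,"rx":0,"ry":0,"rz":0}
    - {"x":0,"y":0,"z":0,"rx":0,"ry":0,"rz":0}
    - {"x":0,"y":0,"z":0,"rx":0,"ry":0,"rz":0}
  grip: 0.41

```text
clock: 10.7
position: [490.7, -150.5, 24.2]
tcp_rot: [179.7, -0.1, -175.1]
force: [0.2, 5.9, 6.5]
finger_gap: 0.593
grip_force: 4.1
```

```bash
python3 - <<'E'
from h import *
b=snap('scene','s6.png'); a=snap('side','d6.png')
print('before', at('scene',(330.3,234),55))
cv2.imwrite('pics/v6.png',np.hstack([cv2.resize(b[170:340,240:450],(400,324)),cv2.resize(a[120:270,240:420],(389,324))]))
E
```

```text
before [482.2  61.4  55. ]
```

View pics/v6.png

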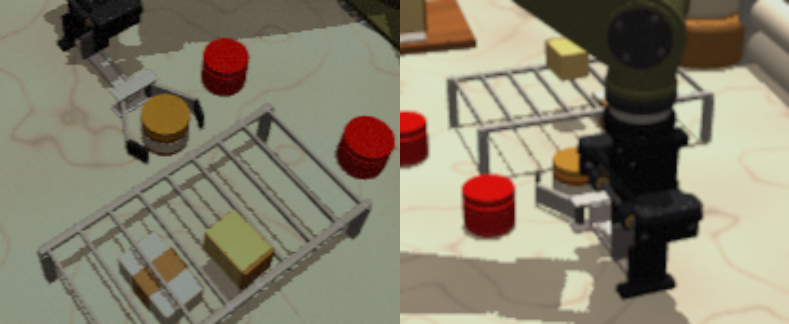

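The jaws are wide open on both sides of the jar and it stands upright. Backing straight off.

Request:
step_arm:
  increments:
    - {"x":0,"y":-0.003,"z":0,"rx":0,"ry":0,"rz":0}
    - {"x":0.0006,"y":-0.006,"z":0,"rx":0,"ry":0,"rz":0}
    - {"x":0.0008,"y":-0.009,"z":0,"rx":0,"ry":0,"rz":0}
    - {"x":0.0008,"y":-0.009,"z":0,"rx":0,"ry":0,"rz":0}
    - {"x":0.0008,"y":-0.009,"z":0,"rx":0,"ry":0,"rz":0}
    - {"x":0.0008,"y":-0.009,"z":0,"rx":0,"ry":0,"rz":0}
    - {"x":0.0008,"y":-0.009,"z":0,"rx":0,"ry":0,"rz":0}
    - {"x":0.0008,"y":-0.009,"z":0,"rx":0,"ry":0,"rz":0}

```text
clock: 11.47
position: [495.8, -213.6, 23.8]
tcp_rot: [179.7, -0.2, -175.0]
force: [-0.3, 5.9, 6.8]
finger_gap: 0.589
grip_force: 4.2
```

Request:
step_arm:
  increments:
    - {"x":0.0008,"y":-0.009,"z":0,"rx":0,"ry":0,"rz":0}
    - {"x":0.0008,"y":-0.009,"z":0,"rx":0,"ry":0,"rz":0}
    - {"x":0.0008,"y":-0.009,"z":0,"rx":0,"ry":0,"rz":0}
    - {"x":0.0008,"y":-0.007,"z":0,"rx":0,"ry":0,"rz":0}
    - {"x":0.0004,"y":-0.004,"z":0,"rx":0,"ry":0,"rz":0}
    - {"x":0,"y":0,"z":0,"rx":0,"ry":0,"rz":0}
    - {"x":0,"y":0,"z":0,"rx":0,"ry":0,"rz":0}

```text
clock: 12.05
position: [499.5, -252.5, 23.7]
tcp_rot: [179.8, -0.2, -175.1]
force: [-1.4, 4.3, 5.5]
finger_gap: 0.593
grip_force: 5.7
```

```bash
python3 - <<'E'
from h import *
b=snap('scene','s7.png'); a=snap('side','d7.png')
cv2.imwrite('pics/v7.png',np.hstack([cv2.resize(b[150:340,240:450],(400,362)),cv2.resize(a[120:270,240:420],(389,362))]))
E
```

```text
(no output)
```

View pics/v7.png

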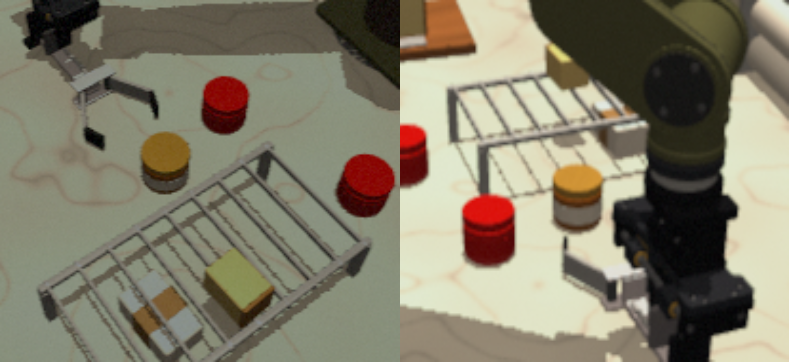

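The jar stands free and upright in front of the open jaws, and the other goods are unmoved. Letting go and rising.

Request:
step_arm:
  increments:
    - {"x":0,"y":0,"z":0,"rx":0,"ry":0,"rz":0}
    - {"x":0,"y":0,"z":0,"rx":0,"ry":0,"rz":0}
    - {"x":0,"y":0,"z":0,"rx":0,"ry":0,"rz":0}
    - {"x":0,"y":0,"z":0,"rx":0,"ry":0,"rz":0}
    - {"x":0,"y":0,"z":0,"rx":0,"ry":0,"rz":0}
    - {"x":0,"y":0,"z":0,"rx":0,"ry":0,"rz":0}
    - {"x":0,"y":0,"z":0,"rx":0,"ry":0,"rz":0}
    - {"x":0,"y":0,"z":0,"rx":0,"ry":0,"rz":0}
  grip: 0.0

```text
clock: 12.82
position: [501.3, -254.1, 24.7]
tcp_rot: [-180.0, 0.0, -175.1]
force: [-0.4, 0.4, 0.7]
finger_gap: 0.997
grip_force: 0.0
```

Request:
step_arm:
  increments:
    - {"x":0,"y":0,"z":0.01,"rx":0,"ry":0,"rz":0}
    - {"x":0,"y":0,"z":0.02,"rx":0,"ry":0,"rz":0}
    - {"x":0,"y":0,"z":0.025,"rx":0,"ry":0,"rz":0}
    - {"x":0,"y":0,"z":0.025,"rx":0,"ry":0,"rz":0}
    - {"x":0,"y":0,"z":0.025,"rx":0,"ry":0,"rz":0}
    - {"x":0,"y":0,"z":0.02,"rx":0,"ry":0,"rz":0}
    - {"x":0,"y":0,"z":0.01,"rx":0,"ry":0,"rz":0}
    - {"x":0,"y":0,"z":0,"rx":0,"ry":0,"rz":0}

```text
clock: 13.48
position: [502.9, -255.1, 163.5]
tcp_rot: [-179.8, 0.3, -175.1]
force: [1.3, 0.3, -0.5]
finger_gap: 1.001
grip_force: 0.0
```

```bash
python3 - <<'E'
from h import *
s=arm.read_state(); print(s['position'],s['force'],s['finger_gap'])
b=snap('scene','s8.png'); c=cv2.imread('pics/s7.png')
d=cv2.absdiff(b,c).max(2); print('change near jar/shelf',(d[215:390,255:440]>60).sum())
if s['position'][2]>120: print(arm.finish_job())
E
```

```text
[ 502.9412695  -255.07955219  163.53215626] [ 1.32385573  0.27600746 -0.48273877] 1.000754104495886
change near jar/shelf 42
the job is handed in; nothing more can be done
None
```

The jar was drawn out in the closed jaws and stands upright and free in front of the reopened reacher, about 40 mm clear of the shelf by my camera estimate; the reacher is let go, the other goods looked unmoved, and the job was handed in at about 13.5 s.

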